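# Turn the steriliser's baffle plate until its flat sits on the stop bar, and bolt it

## Task

On the white service stand, turn the round perforated baffle plate with a light fingertip pressed on its face until its flat edge lies squarely against the orange sprung stop bar. Then slide the bolt by its black knob fully home behind the bar to lock it. Press gently, and leave the other things on the counter alone.

Things in the scene. Friction and masses are not known exactly. Their poses are not given: they have to be found in the camera images.
- stand: White service stand screwed to the counter, base 190 x 150 x 12 mm. Its origin is at counter height on the plate's turning axis; z up; +x points from that axis to the orange stop bar, which lies square to x; the base reaches from x -72 to +118 mm and y -75 to +75 mm.
- plate (a joint): Turning angle (rad, counter-clockwise from above) of the baffle plate: aluminium disc, 120 mm across, 20 mm thick, 360 g, on the stand's origin axis, with one flat 66 mm long, cut 50 mm from the axis and marked by a blue stripe on top. 0 = the flat faces the bar squarely; starts at 0.9 to 2.5 (turn it clockwise to 0). Stays where it is left.
- axis48 (a point): Point of the stand on the plate's axis, 48 mm above the counter. The spindle's height is not measured: the plate's top lies 0 to 14 mm above this point, to be found by touch; firm, no spring. Turning takes 2 to 4 N of drag 40 mm from the axis; a closed fingertip pressing with 8 to 14 N carries it. Never press it above 20 N.
- stop_bar (a joint): Retraction (m) of the orange stop bar, 72 mm long, sprung towards the plate with 2 to 3 N, top 46 mm above the counter, its front face at stand x = 49 mm + value: about 0.0105 on the round rim, 0.001 when the flat lies squarely on it. A rib 16 mm wide behind it blocks the bolt while it stands back more than about 0.003.
- bolt (a joint): Travel (m) of the steel locking bolt along the stand's +y: 0 = open (at start), 0.030 = fully home behind the bar's rib, at its end stop. About 2 N of friction, no spring. Do not push it harder than 25 N.
- bolt_knob (a point): Centre of the top of the bolt's upright black knob, 14 mm across, 66 mm above the counter, standing 32 mm above the bolt's top (34 mm). At start it is at stand x = 87, y = -30 mm; nothing else at that spot is higher than 46 mm.
- jar: Amber jar with white lid, 54 mm wide, 75 mm high, beside the stand; leave alone. Origin: centre of underside.
- cup: Steel cup, 64 mm wide, 60 mm high, beside the stand; leave alone. Origin: centre of underside.
- scissors: Scissors with brass-coloured rings, 165 mm long, in the steel tray; leave alone. Origin near the middle.
- clamp: Steel clamp, 165 mm long, in the steel tray; leave alone. Origin near the middle.
- brush: Blue-handled cleaning brush lying on the counter, 200 mm long; leave alone. Origin: middle of underside.
- spray: White bottle with blue cap, 70 mm wide, 170 mm high; leave alone. Origin: centre of underside.
Not all that is in view belongs to the job. Several things have the shape of the stand; the one meant has the colours described above.

How it is judged:
By the outcome, as a careful person would: the job done as asked, in the order asked, and still so for the second after the job is handed in, with the robot touching nothing.
It also fails if it takes over 66 s, if anything falls off the work surface, if the arm or the gripper's body presses on something with over 40 N, if the wrist force passes 120 N, or if a joint passes its speed limit or range.

## Robot

A 6-joint arm with a two-finger parallel gripper is mounted at the origin on the work surface. World frame = base frame: x ahead of the robot, y to its left, z up, the work surface at z = 0. Lengths are in mm, angles in rad, forces in N, time in s.
With the tool pointing down it reaches from about 350 to 1000 mm from the base axis. Payload 7.1 kg.
Tool frame: the origin (TCP) lies at the centre of the arm's flange, where the gripper is bolted on; the fingertips stand 173 mm ahead of it and the grasp point (between the pads) lies 155 mm ahead of it; z points along the fingers, y is the line along which they close (so a half turn about z gives the same grasp; the last joint's range is limited). The gripper opens to 85 mm and grips with 20 to 120 N. Pads are 22 mm wide; open, the fingers measure 114 mm over their backs; the gripper's body (76 mm by 85 mm) begins 54 mm behind the grasp point. The pads swing forward as they close: fully open they stand 13 mm farther back than shut.
Start: joints at [-1.287, 0.423, 1.63, -0, 1.089, -0.019], TCP at [186.389, -596.545, 404.719] pointing down, gripper open.
Joint ranges: [-3, 3], [-0.9, 2.11], [0.09, 2.58], [-1.31, 4.45], [0.11, 2.69], [-2.54, 2.54]. Speed limits (rad/s): [2.39, 2.39, 3.01, 3.14, 3.14, 3.14].

## Interface

Orientations are given as [roll, pitch, yaw] about the fixed x, y, z axes, in that order (R = Rz(yaw) Ry(pitch) Rx(roll)).
In Python, from rig import bot, optics gives the robot as it stands.
- The arm moves only by the tool play_rows, never from a script. Its argument "increments" is one flat list of numbers, 6 for each row, row after row: the shift along the tool's x, y, z in units of 50 mm (1.0 is 50 mm), then the turn, a rotation vector about the tool's x, y, z in rad. In form: [x, y, z, ax, ay, az, x, y, z, ax, ay, az, ...]. A call has 1 to 20 rows; each row shifts and turns the commanded pose from where the row before left it, along the tool's axes as they then stand; what a row does not reach is not made up. A row lasts 1/10 s, in which the tool goes at most 50 mm and 8.59 degrees, less where a joint would pass 70% of its speed; a pose out of reach is approached as far as the arm can. A call is refused whole if a number of a shift passes 1 or a number of a turn 0.15, either way. A call with a gripper value outside its range is refused whole. "jaw" is the finger opening in mm, from 0 to 85.4, set as the call begins (left out, the last holds). The fingers move at their own pace and stop on an object; "squeeze" is the grip in N (left out, the last holds). Time passes only in rows, so rows that do not move let the fingers close. It gives the time, the measured TCP pose, the force, the opening and the grip force at its end, in the units of the state.
- bot.sense(): the state, without advancing time (a new reading comes with each control period).
- optics.read_camera(name): name is "scene" or "top"; returns (picture, depth): 384x512x3 uint8, blue, green, red; 384x512 float32, mm along the optical axis (not along the pixel's ray), 0 where there is no reading.
- optics.calibration(name): a dict with "fx", "fy", "cx", "cy" (pixels), "eye" and "rotation" of the camera in the world. Camera axes: x right, y down, z forward; pixel columns grow to the right and rows downward; lengths in mm; the calibration is good to about 2 mm. A picture is of the moment at which its call begins. calibration takes no time and is no camera call.
- bot.job_done(): hands the job in; it is judged then, once.
The state is a dict: "time": time; "joints": joint angles; "qvel": joint speeds; "effort": joint torques, N m; "ee_pos": TCP position; "tcp_rot": TCP orientation; "ft_force": force on the tool from outside, world axes, zero at the start; "wrist_torque": the same for the moment, N m; "grip_width": finger opening in mm; "finger_force": force on a finger pad.
Only numpy, scipy, OpenCV 4.12 (cv2) and the standard library are available. Lean on these libraries where they do the work, as an engineer would, in place of code of your own. Each camera call takes 0.05 s, during which the arm holds its last target. There are 200 camera calls.

## Working session

There is one attempt and no reset: what is moved stays moved. The work goes in short steps, Python scripts to look and compute and a tool call to move; the robot and the scene stay as the last step left them, time stands still between calls to the robot, and variables do not carry over. Pictures are saved under pics/ and viewed, at most 10 in all, crops included, and the job is handed in when it is done.

Besides the shell and the picture viewer there is one more tool, called after "Request:" in YAML: its name, and indented under it one key for each argument. play_rows: Moves the arm, as the interface text tells. Its arguments: {"type":"object","properties":{"increments":{"type":"array","items":{"type":"number"}},"jaw":{"type":"number"},"squeeze":{"type":"number"}},"required":["increments"]}

```bash
mkdir -p pics; python3 - <<'E'
from rig import bot, optics
import cv2, numpy as np
for n in ("top","scene"):
    p,d=optics.read_camera(n); cv2.imwrite(f"pics/{n}0.png",p); np.savez(f"/tmp/{n}0",p=p,d=d)
    c=optics.calibration(n); print(n,c)
s=bot.sense(); print(s)
E
```

```text
top {'fx': 484.5002950342254, 'fy': 484.5002950342254, 'cx': 247.2352300251595, 'cy': 181.31480383968093, 'eye': array([ 321.19046539,   33.0662403 , 1608.35866446]), 'rotation': array([-3.05673364e+00,  3.24258183e-04, -1.59004593e+00])}
scene {'fx': 393.76521592405317, 'fy': 393.76521592405317, 'cx': 262.608065342833, 'cy': 190.72824839062466, 'eye': array([1078.89958389,  827.65167546, 1075.59813477]), 'rotation': array([-2.35719106,  0.01441099,  2.44708334])}
{'time': 0.1, 'joints': array([-1.28702282e+00,  4.23774917e-01,  1.63066515e+00,  1.39115983e-05,
        1.08860485e+00, -1.89867693e-02]), 'qvel': array([-0.0008452 , -0.00115626, -0.00036137,  0.00160428, -0.00045128,
        0.00013661]), 'effort': array([ 7.55794463e-05, -5.58423865e+01, -2.82443136e+01,  5.32333324e-07,
        3.02023720e-03,  1.40093573e-05]), 'ee_pos': array([ 186.30425675, -596.29780241,  403.99642879]), 'tcp_rot': array([-3.14014088e+00, -3.98860377e-05,  3.02753783e-01]), 'ft_force': array([-0.63326893, -0.43270299,  0.15385599]), 'wrist_torque': array([ 0.01211386, -0.0390651 , -0.00014955]), 'finger_force': 0.0, 'grip_width': 85.27575332091432}
```

View pics/top0.png

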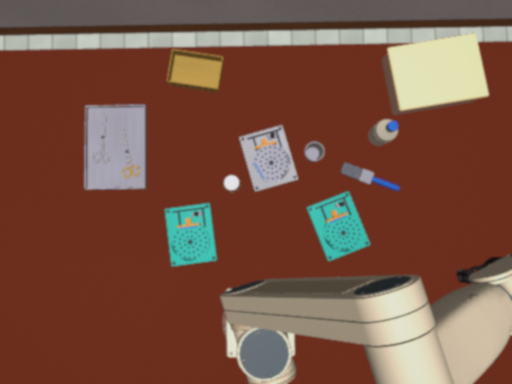

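View pics/scene0.png

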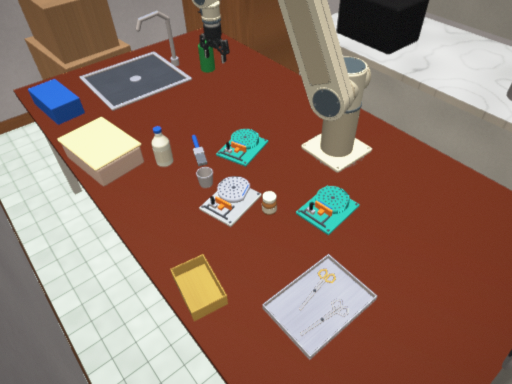

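The top view shows the white stand near (268,158), with its bar toward the top at (265,143), the blue stripe near (259,172), the jar at (231,183) and the cup at (314,151). The teal stands are decoys. Next I'll measure the white stand.

```bash
cat > h.py <<'E'
import numpy as np, cv2
from scipy.spatial.transform import Rotation as R
from rig import bot, optics
def ray(n,uv,z):
    c=optics.calibration(n); uv=np.atleast_2d(uv).astype(float)
    d=np.c_[(uv[:,0]-c['cx'])/c['fx'],(uv[:,1]-c['cy'])/c['fy'],np.ones(len(uv))]
    d=R.from_euler('xyz',c['rotation']).apply(d)
    return c['eye']+d*((z-c['eye'][2])/d[:,2])[:,None]
def mask(p,kind):
    h=cv2.cvtColor(p,cv2.COLOR_BGR2HSV).astype(int); H,S,V=h[...,0],h[...,1],h[...,2]
    return {'orange':(H>8)&(H<22)&(S>120)&(V>140),'blue':(H>100)&(H<130)&(S>70)&(V>60),
            'black':(V<60)&(S<130),'white':(S<70)&(V>110)}[kind].astype(np.uint8)
def comps(m,box,amin):
    x0,y0,x1,y1=box; k=np.zeros_like(m); k[y0:y1,x0:x1]=m[y0:y1,x0:x1]
    n,l,st,ce=cv2.connectedComponentsWithStats(k)
    return [(st[i,4],ce[i].round(1),cv2.minAreaRect(np.argwhere(l==i)[:,::-1].astype(np.float32)),l==i) for i in range(1,n) if st[i,4]>=amin]
E
python3 - <<'E'
from h import *
for n,box in (("top",(232,118,305,198)),("scene",(192,168,265,228))):
    p=np.load(f"/tmp/{n}0.npz")['p']
    for k,z,a in (("white",12,300),("orange",46,8),("blue",55,5),("black",66,5)):
        for c in comps(mask(p,k),box,a):
            print(n,k,c[0],c[1],ray(n,c[1],z)[0].round(1), "rect pts",ray(n,cv2.boxPoints(c[2]),z)[:,:2].round().tolist())
    x0,y0,x1,y1=box
    cv2.imwrite(f"pics/{n}crop.png",cv2.resize(p[y0:y1,x0:x1],None,fx=7,fy=7,interpolation=cv2.INTER_CUBIC))
a=cv2.imread("pics/topcrop.png");b=cv2.imread("pics/scenecrop.png")
H=max(a.shape[0],b.shape[0]);a=cv2.copyMakeBorder(a,0,H-a.shape[0],0,0,0);b=cv2.copyMakeBorder(b,0,H-b.shape[0],0,0,0)
o=np.hstack([a,b]);print(o.shape);cv2.imwrite("pics/crop.png",cv2.resize(o,None,fx=.76,fy=.76))
E
```

```text
top white 2541 [268.4 158.4] [532.  -40.8  12. ] rect pts [[608.0, 59.0], [649.0, -90.0], [461.0, -139.0], [421.0, 9.0]]
top orange 38 [261.9 143.4] [577.1 -19.1  46. ] rect pts [[577.0, 7.0], [594.0, -28.0], [578.0, -36.0], [561.0, -0.0]]
top orange 8 [272.4 142.6] [579.1 -53.4  46. ] rect pts [[581.0, -46.0], [581.0, -59.0], [578.0, -59.0], [578.0, -46.0]]
top blue 23 [258.7 170.2] [488.6  -6.6  55. ] rect pts [[508.0, 7.0], [510.0, 3.0], [467.0, -21.0], [465.0, -18.0]]
scene white 1532 [231.5 199.2] [528.3 -39.2  12. ] rect pts [[646.0, -97.0], [414.0, -180.0], [425.0, 14.0], [642.0, 75.0]]
scene orange 122 [222.7 203.5] [582.7 -14.9  46. ] rect pts [[617.0, -36.0], [579.0, -61.0], [558.0, 12.0], [595.0, 36.0]]
scene blue 17 [244.9 189.9] [484.9 -10.1  55. ] rect pts [[509.0, 2.0], [461.0, -27.0], [460.0, -21.0], [508.0, 7.0]]
scene black 14 [212.2 200. ] [610.7 -36.7  66. ] rect pts [[606.0, -52.0], [600.0, -49.0], [614.0, -22.0], [620.0, -24.0]]
(560, 1022, 3)
```

View pics/crop.png

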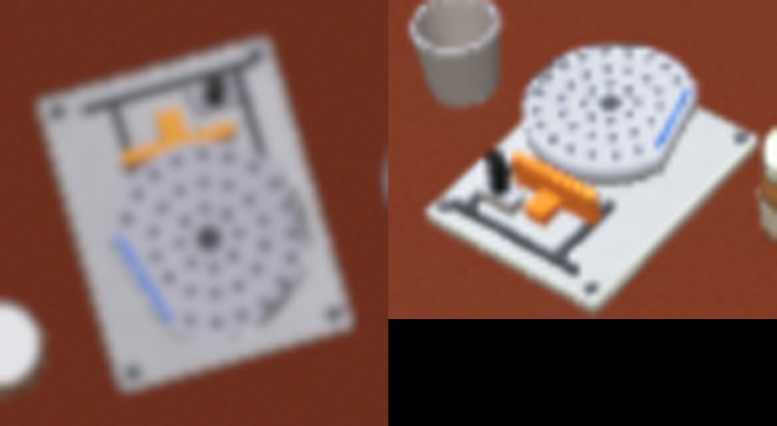

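```bash
cat >> h.py <<'E'
def tri(a,b):
    o=[];d=[]
    for n,uv in (("top",a),("scene",b)):
        p=ray(n,uv,0)[0];e=optics.calibration(n)['eye'];o.append(e);d.append((p-e)/np.linalg.norm(p-e))
    t=np.linalg.lstsq(np.c_[d[0],-d[1]],o[1]-o[0],rcond=None)[0]
    P,Q=o[0]+t[0]*d[0],o[1]+t[1]*d[1]; return (P+Q)/2,np.linalg.norm(P-Q)
def togo(xyz,yaw):   # tool-frame shift (units of 50 mm) and turn from measured pose
    s=bot.sense(); r=R.from_euler('xyz',s['tcp_rot'])
    g=R.from_euler('xyz',[np.pi,0,yaw])
    return (r.inv().apply(np.array(xyz)-s['ee_pos'])/50).round(3),(r.inv()*g).as_rotvec().round(3)
E
python3 - <<'E'
from h import *
print("hub",tri((271.1,162.7),(233.7,187.4)))
print("stripe",tri((258.7,170.2),(244.9,189.9)))
print("knob top",tri((272,133.5),(211.5,197)), ray("top",(272,133.5),66), "pred (604,-53)")
o=np.array([512.5,-46.1]);c=o+40*np.array([np.cos(-.98),np.sin(-.98)])
print(c,togo([*c,404],2.16))
E
```

```text
hub (array([510.7445141 , -46.14520416,  57.71981547]), np.float64(2.700752574376006))
stripe (array([487.85292912,  -6.34268953,  59.82852263]), np.float64(0.4726320191919089))
knob top (array([604.74609069, -51.18704379,  66.03435382]), np.float64(1.6633188519554618)) [[605.4176646  -51.70966138  66.        ]] pred (604,-53)
[534.78090187 -79.31989482] (array([ 9.735, -7.791,  0.012]), array([-1.000e-03, -1.000e-03, -1.857e+00]))
```

Request:
play_rows:
  increments: [0.487,-0.39,0,0,0,0,0.487,-0.39,0,0,0,0,0.487,-0.39,0,0,0,0,0.487,-0.39,0,0,0,0,0.487,-0.39,0,0,0,0,0.487,-0.39,0,0,0,0,0.487,-0.39,0,0,0,0,0.487,-0.39,0,0,0,0,0.487,-0.39,0,0,0,0,0.487,-0.39,0,0,0,0,0.487,-0.39,0,0,0,0,0.487,-0.39,0,0,0,0,0.487,-0.39,0,0,0,0,0.487,-0.39,0,0,0,0,0.487,-0.39,0,0,0,0,0.487,-0.39,0,0,0,0,0.487,-0.39,0,0,0,0,0.487,-0.39,0,0,0,0,0.487,-0.39,0,0,0,0,0.487,-0.39,0,0,0,0]
  jaw: 0

```text
time: 2.1
ee_pos: [535.4, -77.8, 404.4]
tcp_rot: [-3.141, 0.001, 0.303]
ft_force: [0.7, -0.3, -0.1]
grip_width: -0.3
finger_force: 0.0
```

Request:
play_rows:
  increments: [0,0,0.2,0,0,-0.143,0,0,0.2,0,0,-0.143,0,0,0.2,0,0,-0.143,0,0,0.2,0,0,-0.143,0,0,0.2,0,0,-0.143,0,0,0.2,0,0,-0.143,0,0,0.2,0,0,-0.143,0,0,0.2,0,0,-0.143,0,0,0.2,0,0,-0.143,0,0,0.2,0,0,-0.143,0,0,0.2,0,0,-0.143,0,0,0.2,0,0,-0.143,0,0,0.2,0,0,-0.143,0,0,0.2,0,0,0,0,0,0.2,0,0,0,0,0,0,0,0,0,0,0,0,0,0,0]

```text
time: 3.8
ee_pos: [534.9, -79.1, 254.5]
tcp_rot: [-3.141, -0.0, 2.16]
ft_force: [0.4, 0.3, 0.4]
grip_width: 0.1
finger_force: 0.0
```

```bash
python3 - <<'E'
from h import *
s=bot.sense();print({k:s[k] for k in('time','ee_pos','tcp_rot','ft_force','joints','grip_width')});print(togo([534.5,-79.3,235],2.16))
E
```

```text
{'time': 3.8, 'ee_pos': array([534.93201831, -79.07843815, 254.49203012]), 'tcp_rot': array([-3.14113485e+00, -4.35427326e-04,  2.16011184e+00]), 'ft_force': array([0.42487154, 0.33125512, 0.40974219]), 'joints': array([-1.68774768e-01,  5.25071143e-01,  1.90382643e+00,  2.18527179e-06,
        7.13326882e-01, -7.58092039e-01]), 'grip_width': 0.13702469736806797}
(array([ 0.001, -0.009,  0.39 ]), array([-0., -0.,  0.]))
```

Request:
play_rows:
  increments: [0,0,0.09,0,0,0,0,0,0.09,0,0,0,0,0,0.09,0,0,0,0,0,0.08,0,0,0,0,0,0,0,0,0,0,0,0,0,0,0]

```text
time: 4.4
ee_pos: [534.9, -79.0, 237.1]
tcp_rot: [-3.141, -0.0, 2.162]
ft_force: [-0.6, -0.1, 0.4]
grip_width: 0.1
finger_force: 0.0
```

Request:
play_rows:
  increments: [0,0,0.01,0,0,0,0,0,0.01,0,0,0,0,0,0.01,0,0,0,0,0,0,0,0,0]

```text
time: 4.8
ee_pos: [534.9, -79.1, 235.7]
tcp_rot: [3.142, 0.0, 2.162]
ft_force: [-0.2, -0.1, 0.0]
grip_width: -0.0
finger_force: 0.0
```

Request:
play_rows:
  increments: [0,0,0.01,0,0,0,0,0,0.01,0,0,0,0,0,0.01,0,0,0,0,0,0,0,0,0]

```text
time: 5.2
ee_pos: [535.2, -79.2, 234.9]
tcp_rot: [3.141, 0.001, 2.162]
ft_force: [-2.3, -0.5, 8.8]
grip_width: 0.2
finger_force: 3.9
```

Request:
play_rows:
  increments: [0,0,0.004,0,0,0,0.0026,-0.064,0,0,0,0.08,0.0026,-0.064,0,0,0,0.08,0.0026,-0.064,0,0,0,0.08,0.0026,-0.064,0,0,0,0.08,0.0026,-0.064,0,0,0,0.08]

```text
time: 5.8
ee_pos: [521.5, -85.3, 235.0]
tcp_rot: [3.137, 0.001, 1.758]
ft_force: [2.5, 1.8, 5.9]
grip_width: 0.0
finger_force: 2.6
```

Request:
play_rows:
  increments: [0,0,0.008,0,0,0,0.0026,-0.064,0,0,0,0.08,0.0026,-0.064,0,0,0,0.08,0.0026,-0.064,0,0,0,0.08,0.0026,-0.064,0,0,0,0.08,0.0026,-0.064,0,0,0,0.08]

```text
time: 6.4
ee_pos: [506.1, -85.3, 235.0]
tcp_rot: [3.136, -0.0, 1.358]
ft_force: [3.8, -0.8, 7.1]
grip_width: -0.0
finger_force: 3.5
```

Request:
play_rows:
  increments: [0,0,0.008,0,0,0,0.0026,-0.064,0,0,0,0.08,0.0026,-0.064,0,0,0,0.08,0.0026,-0.064,0,0,0,0.08,0.0026,-0.064,0,0,0,0.08,0.0026,-0.064,0,0,0,0.08,0,0,0,0,0,0]

```text
time: 7.1
ee_pos: [490.9, -79.5, 234.7]
tcp_rot: [3.137, -0.001, 0.96]
ft_force: [-0.5, -5.8, 12.2]
grip_width: 0.2
finger_force: 6.1
```

```bash
cat >> h.py <<'E'
def angle(tag):
    z=62; p,d=optics.read_camera("top"); q,_=optics.read_camera("scene"); cv2.imwrite(f"pics/top{tag}.png",p); cv2.imwrite(f"pics/scene{tag}.png",q)
    for n,im,box in (("top",p,(232,118,305,198)),("scene",q,(192,168,265,228))):
        for c in comps(mask(im,'blue'),box,5):
            P=ray(n,np.argwhere(c[3])[:,::-1],z)[:,:2]; m=P.mean(0); v=np.linalg.svd(P-m)[2][0]
            r=m-[512,-46]; print(n,c[0],m.round(1),"r",np.hypot(*r).round(1),"ang by centre",(np.arctan2(r[1],r[0])-.258).round(3),"by line",((np.arctan2(v[1],v[0])-.258-np.pi/2+9*np.pi)%np.pi).round(3))
        for c in comps(mask(im,'orange'),box,5):
            m=ray(n,c[1],46)[0][:2]-[512,-46]; print(n,"orange",c[0],"stand x,y",(m@[np.cos(.258),np.sin(.258)]).round(1),(m@[-np.sin(.258),np.cos(.258)]).round(1))
E
python3 -c "
from h import *
angle('1')"
```

```text
top 23 [ 5.05e+02 -4.00e-01] r 46.2 ang by centre 1.465 by line 1.478
top orange 38 stand x,y 69.6 9.8
scene 14 [505.8   1.5] r 47.9 ang by centre 1.442 by line 1.467
scene orange 122 stand x,y 76.2 12.0
```

Request:
play_rows:
  increments: [0.0026,-0.064,0,0,0,0.08,0.0026,-0.064,0,0,0,0.08,0.0026,-0.064,0,0,0,0.08,0.0026,-0.064,0,0,0,0.08,0.0026,-0.064,0,0,0,0.08]

```text
time: 7.7
ee_pos: [479.2, -68.2, 234.6]
tcp_rot: [3.139, -0.001, 0.559]
ft_force: [-4.1, -10.4, 16.9]
grip_width: -0.1
finger_force: 8.4
```

```bash
python3 -c "
from h import *
angle('2');print(bot.sense()['ft_force'])"
```

```text
top 24 [524.1  -0.9] r 46.7 ang by centre 1.05 by line 1.076
top orange 35 stand x,y 69.7 11.4
scene 15 [523.8  -0. ] r 47.4 ang by centre 1.061 by line 1.038
scene orange 122 stand x,y 76.2 12.0
[-4.06877007 -6.20814752 16.03996647]
```

Request:
play_rows:
  increments: [0,0,-0.006,0,0,0,0.0026,-0.064,0,0,0,0.08,0.0026,-0.064,0,0,0,0.08,0.0026,-0.064,0,0,0,0.08,0.0026,-0.064,0,0,0,0.08,0.0026,-0.064,0,0,0,0.08]

```text
time: 8.4
ee_pos: [472.8, -52.8, 234.5]
tcp_rot: [3.141, 0.001, 0.159]
ft_force: [-6.9, -6.9, 17.0]
grip_width: -0.0
finger_force: 8.5
```

```bash
python3 -c "
from h import *
angle('3');print(bot.sense()['ft_force'])"
```

```text
top orange 20 stand x,y 74.3 1.0
top orange 9 stand x,y 63.0 -22.9
top orange 7 stand x,y 63.1 28.9
scene 16 [541.9  -8.9] r 47.6 ang by centre 0.633 by line 0.604
scene orange 118 stand x,y 76.7 11.4
[-6.55183997 -4.74239535 17.03543189]
```

Request:
play_rows:
  increments: [-0.006,0,-0.01,0,0,0,0.0026,-0.064,0,0,0,0.08,0.0026,-0.064,0,0,0,0.08,0.0026,-0.064,0,0,0,0.08,0.0026,-0.064,0,0,0,0.08,0.0026,-0.064,0,0,0,0.08]

```text
time: 9.1
ee_pos: [472.9, -36.5, 234.7]
tcp_rot: [3.141, 0.001, -0.241]
ft_force: [-4.9, -2.9, 13.5]
grip_width: 0.1
finger_force: 6.7
```

```bash
python3 -c "
from h import *
angle('4');print(bot.sense()['ft_force'])"
```

```text
top orange 32 stand x,y 67.8 -0.2
scene 14 [552.7 -24.8] r 45.9 ang by centre 0.223 by line 0.212
scene orange 118 stand x,y 71.8 10.7
[-4.44790068  1.43561876 12.184557  ]
```

Request:
play_rows:
  increments: [0.0006,-0.032,0,0,0,0.04,0.0006,-0.032,0,0,0,0.04,0.0006,-0.032,0,0,0,0.04,0.0006,-0.032,0,0,0,0.04,0,0,0,0,0,0]

```text
time: 9.7
ee_pos: [474.9, -30.1, 234.7]
tcp_rot: [3.141, 0.001, -0.399]
ft_force: [-5.8, 0.5, 14.1]
grip_width: -0.2
finger_force: 6.8
```

```bash
python3 -c "
from h import *
angle('5');print(bot.sense()['ft_force'])"
```

```text
top orange 15 stand x,y 66.9 1.7
scene 14 [555.3 -30.4] r 46.0 ang by centre 0.089 by line 0.076
scene orange 120 stand x,y 67.2 12.0
[-4.36501379  2.00716924 13.4812909 ]
```

Request:
play_rows:
  increments: [0.0006,-0.032,0,0,0,0.04,0.0006,-0.024,0,0,0,0.03,0,0,0,0,0,0]

```text
time: 10.1
ee_pos: [476.0, -27.7, 234.7]
tcp_rot: [3.141, 0.002, -0.469]
ft_force: [-4.7, -0.9, 14.0]
grip_width: -0.0
finger_force: 7.1
```

```bash
python3 -c "
from h import *
angle('6');print(bot.sense()['ft_force'])"
```

```text
top orange 13 stand x,y 67.6 1.5
scene 17 [555.6 -32. ] r 45.8 ang by centre 0.052 by line 3.139
scene orange 119 stand x,y 65.9 10.5
[-6.13292391 -1.15683869 13.58669345]
```

Request:
play_rows:
  increments: [0,0,-0.1,0,0,0,0,0,-0.4,0,0,0,0,0,-0.5,0,0,0,-0.4,0,-0.3,0,0,0,-0.5,0,-0.2,0,0,0,-0.5,0,0,0,0,0,-0.5,0,0,0,0,0,-0.5,0,0,0,0,0,0,0,0,0,0,0]

```text
time: 11.1
ee_pos: [366.7, 27.0, 308.8]
tcp_rot: [3.14, 0.003, -0.467]
ft_force: [0.1, -0.5, 0.2]
grip_width: -0.2
finger_force: 0.0
```

```bash
python3 - <<'E'
from h import *
angle('7')
a=cv2.imread("pics/top7.png")[118:198,232:305];b=cv2.imread("pics/scene7.png")[168:228,192:265]
b=cv2.copyMakeBorder(b,0,20,0,0,cv2.BORDER_CONSTANT);cv2.imwrite("pics/crop7.png",cv2.resize(np.hstack([a,b]),None,fx=5.4,fy=5.4,interpolation=cv2.INTER_CUBIC))
E
```

```text
top orange 24 stand x,y 63.6 2.0
scene 17 [555.6 -32. ] r 45.8 ang by centre 0.052 by line 3.139
scene orange 118 stand x,y 65.9 10.5
```

View pics/crop7.png

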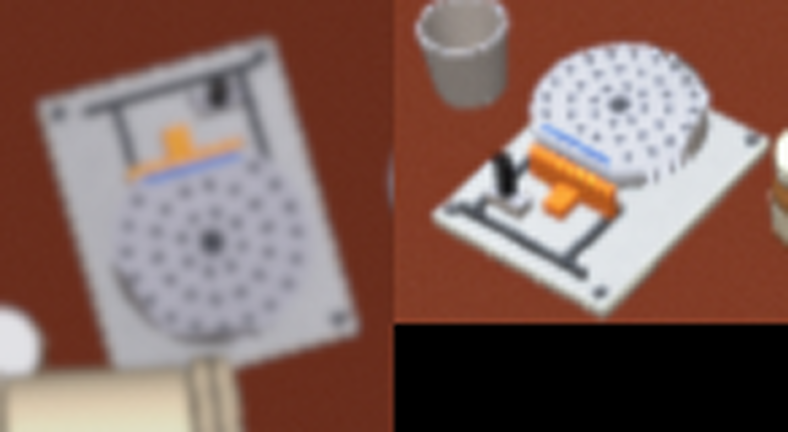

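The flat is against the bar. In the crop the stripe runs (145,181) to (240,157), nearly parallel to the bar. I'll refine the residual angle.

```bash
python3 - <<'E'
from h import *
for n,box,ori in (("top",(250,135,285,160),1),("scene",(205,185,240,215),1)):
    im=cv2.imread(f"pics/{n}7.png").astype(float); x0,y0,x1,y1=box
    for name,w,z in (("blue",im[...,0]-im[...,2]-18,62),("orange",im[...,2]-im[...,0]-60,46)):
        if name=="orange": w[im[...,1]<95]=0
        m=np.zeros(w.shape); m[y0:y1,x0:x1]=np.clip(w,0,None)[y0:y1,x0:x1]
        ii=np.argwhere(m>0); W=m[m>0]; P=ray(n,ii[:,::-1],z)[:,:2]
        c=(P*W[:,None]).sum(0)/W.sum(); C=np.cov(P.T,aweights=W); v=np.linalg.eigh(C)[1][:,1]
        r=c-[512,-46]
        print(n,name,len(W),c.round(1),"r",np.hypot(*r).round(1),"line",((np.arctan2(v[1],v[0])-.258)%np.pi-np.pi/2).round(3),"centre",(np.arctan2(r[1],r[0])-.258).round(3))
p=cv2.imread("pics/top0.png"); c=cv2.findContours(mask(p,'white')[118:198,232:305],0,1)[0]; c=max(c,key=cv2.contourArea)[:,0]+[232,118]
P=ray("top",c,12)[:,:2].astype(np.float32); print(cv2.minAreaRect(P))
E
```

```text
top blue 51 [555.5 -35.2] r 44.8 line -0.008 centre -0.014
top orange 57 [572.8 -28.7] r 63.2 line -0.092 centre 0.02
scene blue 94 [555.3 -33.1] r 45.2 line -0.025 centre 0.032
scene orange 105 [573.5 -21.2] r 66.3 line -0.314 centre 0.126
((534.527587890625, -40.118255615234375), (193.80642700195312, 154.15896606445312), 14.862933158874512)
```

```bash
python3 -c "
from h import *
print(togo([612.7,-83.4,300],.259))"
```

```text
(array([ 5.329, -0.227,  0.192]), array([-0.   , -0.001, -0.726]))
```

Request:
play_rows:
  increments: [0.444,-0.019,0.016,0,0,0,0.444,-0.019,0.016,0,0,0,0.444,-0.019,0.016,0,0,0,0.444,-0.019,0.016,0,0,0,0.444,-0.019,0.016,0,0,0,0.444,-0.019,0.016,0,0,0,0.444,-0.019,0.016,0,0,0,0.444,-0.019,0.016,0,0,0,0.444,-0.019,0.016,0,0,0,0.444,-0.019,0.016,0,0,0,0.444,-0.019,0.016,0,0,0,0.444,-0.019,0.016,0,0,0,0,0,0,0,0,-0.145,0,0,0,0,0,-0.145,0,0,0,0,0,-0.145,0,0,0,0,0,-0.145,0,0,0,0,0,-0.146,0,0,0,0,0,0]

```text
time: 13.0
ee_pos: [613.2, -84.4, 299.2]
tcp_rot: [3.141, -0.001, 0.258]
ft_force: [-0.7, 0.3, -0.2]
grip_width: 0.5
finger_force: 0.0
```

```bash
python3 -c "
from h import *
print(togo([612.7,-83.4,224],.259))"
```

```text
(array([-0.006, -0.022,  1.505]), array([ 0.   , -0.001, -0.001]))
```

Request:
play_rows:
  increments: [-0.006,-0.02,0.25,0,0,0,0,0,0.3,0,0,0,0,0,0.3,0,0,0,0,0,0.25,0,0,0,0,0,0.2,0,0,0,0,0,0.1,0,0,0,0,0,0.1,0,0,0,0,0,0,0,0,0]

```text
time: 13.8
ee_pos: [611.8, -82.7, 223.9]
tcp_rot: [-3.141, 0.001, 0.258]
ft_force: [0.6, 0.1, 0.3]
grip_width: -0.1
finger_force: 0.0
```

Request:
play_rows:
  increments: [0,-0.04,0,0,0,0,0,-0.04,0,0,0,0,0,-0.04,0,0,0,0,0,-0.04,0,0,0,0,0,0,0,0,0,0]

```text
time: 14.3
ee_pos: [609.8, -74.7, 224.6]
tcp_rot: [3.142, -0.0, 0.258]
ft_force: [1.2, -0.8, 1.0]
grip_width: 0.0
finger_force: 0.0
```

Request:
play_rows:
  increments: [0,-0.04,0,0,0,0,0,-0.04,0,0,0,0,0,-0.04,0,0,0,0,0,-0.04,0,0,0,0]

```text
time: 14.7
ee_pos: [607.8, -67.4, 224.4]
tcp_rot: [3.141, -0.0, 0.258]
ft_force: [-0.2, -2.7, -0.2]
grip_width: 0.0
finger_force: 1.0
```

Request:
play_rows:
  increments: [0,-0.04,0,0,0,0,0,-0.04,0,0,0,0,0,-0.04,0,0,0,0,0,0,0,0,0,0]

```text
time: 15.1
ee_pos: [606.2, -61.2, 224.4]
tcp_rot: [-3.141, 0.0, 0.258]
ft_force: [-0.7, -1.3, 0.8]
grip_width: -0.1
finger_force: 0.5
```

Request:
play_rows:
  increments: [0,-0.03,0,0,0,0,0,-0.03,0,0,0,0,0,-0.03,0,0,0,0,0,-0.03,0,0,0,0,0,0,0,0,0,0]

```text
time: 15.6
ee_pos: [604.7, -55.5, 224.4]
tcp_rot: [-3.141, 0.0, 0.258]
ft_force: [-0.3, -1.3, 1.0]
grip_width: -0.0
finger_force: 0.6
```

Request:
play_rows:
  increments: [0,-0.03,0,0,0,0,0,-0.03,0,0,0,0,0,-0.03,0,0,0,0,0,0,0,0,0,0]

```text
time: 16.0
ee_pos: [603.5, -51.1, 224.4]
tcp_rot: [-3.141, 0.0, 0.258]
ft_force: [0.1, -0.2, 0.1]
grip_width: 0.0
finger_force: 0.6
```

```bash
python3 -c "
from h import *
s=bot.sense();m=s['ee_pos'][:2]-[512,-46];print(m@[-.2565,.9665],m@[.9665,.2565],s['ft_force'])"
```

```text
-28.439453452245427 87.14817448213012 [ 0.09143409 -0.18713906  0.13009398]
```

Request:
play_rows:
  increments: [0,-0.02,0,0,0,0,0,-0.02,0,0,0,0,0,-0.02,0,0,0,0,0,-0.02,0,0,0,0,0,0,0,0,0,0]

```text
time: 16.5
ee_pos: [602.5, -47.3, 224.4]
tcp_rot: [-3.141, 0.0, 0.258]
ft_force: [-0.4, -1.9, 0.2]
grip_width: -0.0
finger_force: 0.8
```

Request:
play_rows:
  increments: [0,-0.02,0,0,0,0,0,-0.02,0,0,0,0,0,0,0,0,0,0]

```text
time: 16.8
ee_pos: [602.0, -45.4, 224.4]
tcp_rot: [-3.142, 0.0, 0.258]
ft_force: [-0.2, -1.2, 0.1]
grip_width: -0.1
finger_force: 0.8
```

Request:
play_rows:
  increments: [0,-0.02,0,0,0,0,0,-0.02,0,0,0,0,0,0,0,0,0,0]

```text
time: 17.1
ee_pos: [601.5, -43.5, 224.4]
tcp_rot: [-3.142, 0.0, 0.258]
ft_force: [-0.3, -2.0, -0.0]
grip_width: 0.1
finger_force: 0.8
```

Request:
play_rows:
  increments: [0,-0.02,0,0,0,0,0,-0.01,0,0,0,0,0,0,0,0,0,0]

```text
time: 17.4
ee_pos: [601.1, -42.1, 224.4]
tcp_rot: [-3.142, 0.0, 0.258]
ft_force: [0.1, -3.0, 0.4]
grip_width: -0.4
finger_force: 0.8
```

Request:
play_rows:
  increments: [0,-0.02,0,0,0,0,0,-0.01,0,0,0,0,0,0,0,0,0,0]

```text
time: 17.7
ee_pos: [600.9, -41.0, 224.5]
tcp_rot: [3.141, -0.0, 0.258]
ft_force: [-0.0, -5.4, 0.8]
grip_width: -0.3
finger_force: 2.5
```

Request:
play_rows:
  increments: [0,-0.01,0,0,0,0,0,-0.006,0,0,0,0,0,0,0,0,0,0]

```text
time: 18.0
ee_pos: [600.8, -40.7, 224.5]
tcp_rot: [3.14, -0.0, 0.258]
ft_force: [0.9, -7.5, 0.0]
grip_width: 0.1
finger_force: 3.9
```

Request:
play_rows:
  increments: [0,-0.01,0,0,0,0,0,0,0,0,0,0]

```text
time: 18.2
ee_pos: [600.7, -40.5, 224.5]
tcp_rot: [3.14, -0.001, 0.258]
ft_force: [1.0, -10.4, 0.2]
grip_width: -0.3
finger_force: 4.7
```

Request:
play_rows:
  increments: [0,0.1,0,0,0,0,0,0.1,0,0,0,0,0,0,-0.3,0,0,0,0,0,-0.5,0,0,0,0,0,-0.7,0,0,0,-0.5,0,-0.5,0,0,0,-0.7,0,0,0,0,0,-0.7,0,0,0,0,0,-0.7,0,0,0,0,0,-0.7,0,0,0,0,0,-0.7,0,0,0,0,0,0,0,0,0,0,0]

```text
time: 19.4
ee_pos: [405.7, -100.0, 324.8]
tcp_rot: [-3.14, 0.003, 0.256]
ft_force: [-0.4, 1.2, -0.2]
grip_width: 0.1
finger_force: 0.0
```

```bash
python3 - <<'E'
from h import *
angle('8')
a=cv2.imread("pics/top8.png")[118:198,232:305];b=cv2.imread("pics/scene8.png")[168:228,192:265]
b=cv2.copyMakeBorder(b,0,20,0,0,cv2.BORDER_CONSTANT);cv2.imwrite("pics/crop8.png",cv2.resize(np.hstack([a,b]),None,fx=5.4,fy=5.4,interpolation=cv2.INTER_CUBIC))
for n,box in (("top",(260,125,290,150)),("scene",(200,185,235,215))):
    q=cv2.imread(f"pics/{n}8.png"); q0=cv2.imread(f"pics/{n}7.png")
    for im in (q0,q):
        for c in comps((im.max(2)<75).astype(np.uint8),box,4): print(n,c[0],c[1],(lambda m:(m@[.9665,.2565],m@[-.2565,.9665]))(ray(n,c[1],60 if n=="top" else 55)[0][:2]-[512,-46]))
    print()
E
```

```text
top orange 27 stand x,y 65.0 1.9
scene 16 [556.1 -33.1] r 45.9 ang by centre 0.026 by line 3.127
scene orange 108 stand x,y 64.9 12.0
top 8 [271.8 134.8] (np.float64(85.90030865365628), np.float64(-28.272632380450226))
top 7 [263.3 137.1] (np.float64(86.23561307235492), np.float64(0.24100926443653847))

scene 18 [212.2 199.8] (np.float64(89.68714269340711), np.float64(-24.766644398041958))
scene 14 [218.5 204. ] (np.float64(92.7037581283033), np.float64(7.159211452387186))
```

View pics/crop8.png

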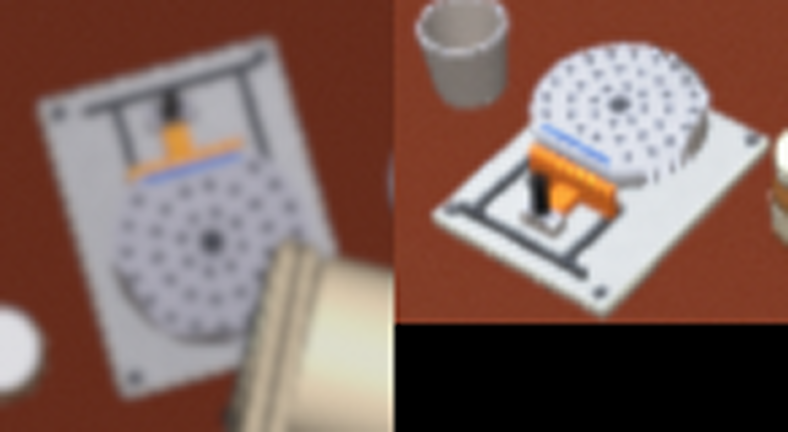

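The bolt knob now sits behind the bar's rib, having travelled about 30 mm to a firm stop. The flat is still square on the bar.

```bash
python3 -c "
from rig import bot
print(bot.job_done())"
```

```text
the job is handed in; nothing more can be done
None
```

The plate's flat is square against the orange bar to within about 0.03 rad, measured from the camera images. The bolt is pushed to its end stop and the arm is clear; peak readings were about 17 N pressing on the plate (it slipped early on and needed more than the stated 8–14 N) and 10 N on the bolt, and the job is handed in.

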